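# Check the electricity units on the token keypad before making tea

### The job

See how many electricity units are left before the kettle goes on: on the prepaid-meter keypad among the tea things press 8, then 0, then 1, then the green Enter key, each one fully down to its stop and let up again before the next. Press no other key, press gently, only as hard as a fingertip would (under 20 N) so that the stand stays where it is, and leave the tea things as they stand.

Things in the scene. Friction and masses are not known exactly. Their poses are not given: they have to be found in the camera images.
- stand: Steel foot of the keypad: loose plate 160 x 104 mm, top 10 mm above the shelf; 1.1 kg with keypad, can be shoved. Origin: centre of its underside. It faces the cubby's open front, where the user stands: x points away from the user, to the display end, within 0.4 rad of straight at the robot; y to the user's left; z up. The grey keypad case, 162 x 92 x 24 mm, slopes up along x.
- hinge (a point): Middle of the case's hinge axis (along y), at x -66, z 22 mm of the stand; axes level, as the stand's. Stiff hinge (20 N on a key does not shift it) left anywhere from 16 to 40 deg above level: the slope is NOT reported, so feel for the keys. Square to the slope from the plane through this axis: case face 14 mm, tops of raised keys 20 mm. Display 117 to 161 mm up the slope.
- key_1 (a joint): 1 key, centred 93 mm up the slope from the hinge axis, y +24 mm. Travel in m: 0 up, 0.004 on its stop. Blank dark blue caps, 12 mm along the slope x 14 mm, laid out as on a telephone, 1 2 3 next to the display. Each key is a spring that moves square to the slope: 1.4 N starts it, 5 N holds it on its rubber stop, it comes up by itself. Pressed from 3 mm.
- key_2 (a joint): 2 key, centred 93 mm up the slope from the hinge axis, y +0 mm. Travel in m: 0 up, 0.004 on its stop.
- key_3 (a joint): 3 key, centred 93 mm up the slope from the hinge axis, y -24 mm. Travel in m: 0 up, 0.004 on its stop.
- key_4 (a joint): 4 key, centred 70 mm up the slope from the hinge axis, y +24 mm. Travel in m: 0 up, 0.004 on its stop.
- key_5 (a joint): 5 key, centred 70 mm up the slope from the hinge axis, y +0 mm. Travel in m: 0 up, 0.004 on its stop. Tiny raised pip.
- key_6 (a joint): 6 key, centred 70 mm up the slope from the hinge axis, y -24 mm. Travel in m: 0 up, 0.004 on its stop.
- key_7 (a joint): 7 key, centred 47 mm up the slope from the hinge axis, y +24 mm. Travel in m: 0 up, 0.004 on its stop.
- key_8 (a joint): 8 key, centred 47 mm up the slope from the hinge axis, y +0 mm. Travel in m: 0 up, 0.004 on its stop. The hidden slope leaves its height uncertain by about 10 mm either way: come down at 15 mm/s or slower, or the press overshoots.
- key_9 (a joint): 9 key, centred 47 mm up the slope from the hinge axis, y -24 mm. Travel in m: 0 up, 0.004 on its stop.
- key_clear (a joint): Clear key, centred 24 mm up the slope from the hinge axis, y +24 mm. Travel in m: 0 up, 0.004 on its stop. Red.
- key_0 (a joint): 0 key, centred 24 mm up the slope from the hinge axis, y +0 mm. Travel in m: 0 up, 0.004 on its stop.
- key_enter (a joint): Enter key, centred 24 mm up the slope from the hinge axis, y -24 mm. Travel in m: 0 up, 0.004 on its stop. Green.
- flask: Green steel vacuum flask with black push-release lid, radius 41 mm, handle at its +y side out to 72 mm, 260 mm tall. Origin: centre of its underside. Leave alone.
- caddy: Orange plastic tea caddy with cream hinged lid, 88 x 112 mm, 116 mm tall. Origin: centre of its underside. Leave alone.
- saucer: Green glass saucer, radius 68 mm, 16 mm high, on the keypad's +y side. Origin: centre of its underside. Leave alone.
- cup_a: White porcelain cup standing in the saucer, rim radius 38 mm, 62 mm tall, handle at its +y side out to 60 mm. Origin: centre of its underside. Leave alone.
- cup_b: Blue porcelain cup, same size as the white one. Origin: centre of its underside. Leave alone.
- teaspoon: Steel teaspoon lying on the keypad's -y side, 134 mm long along its x, 9 mm high at the bowl (+x end). Origin: under its middle. Leave alone.
- sugar_jar: Amber glass sugar jar with red cap, radius 36 mm, 105 mm tall. Origin: centre of its underside. Leave alone.

How it is judged:
On the way, in this order (a step that is already met when the one before it is completed fails the run):
1. the 8 key is fully down (at least 3 of its 4 mm) and every other key is up (value of joint key_8 above 0.003 m and value of joint each of key_1, key_2, key_3, key_4, key_5, key_6, key_7, key_9, key_0, key_clear, key_enter below 0.001 m), for 0.05 s.
2. the 8 key is let up again: all keys up (value of joint each of key_1, key_2, key_3, key_4, key_5, key_6, key_7, key_8, key_9, key_0, key_clear, key_enter below 0.001 m), for 0.1 s.
3. the 0 key is fully down (at least 3 of its 4 mm) and every other key is up (value of joint key_0 above 0.003 m and value of joint each of key_1, key_2, key_3, key_4, key_5, key_6, key_7, key_8, key_9, key_clear, key_enter below 0.001 m), for 0.05 s.
4. the 0 key is let up again: all keys up (all of step 2), for 0.1 s.
5. the 1 key is fully down (at least 3 of its 4 mm) and every other key is up (value of joint key_1 above 0.003 m and value of joint each of key_2, key_3, key_4, key_5, key_6, key_7, key_8, key_9, key_0, key_clear, key_enter below 0.001 m), for 0.05 s.
6. the 1 key is let up again: all keys up (all of step 4), for 0.1 s.
7. the green Enter key is fully down (at least 3 of its 4 mm) and every other key is up (value of joint key_enter above 0.003 m and value of joint each of key_1, key_2, key_3, key_4, key_5, key_6, key_7, key_8, key_9, key_0, key_clear below 0.001 m), for 0.05 s.
8. the green Enter key is let up again: all keys up (all of step 6), for 0.1 s.
At the end, for the whole second after the job is handed in: 8, 0, 1 and Enter have each been pressed at least 3 of their 4 mm, alone and in that order, each let up before the next; all keys are up (less than 1 mm), the stand is at rest, level and within 12 mm of where it stood, and every tea thing stands within 20 mm of its place, untipped (all of step 8 and distance of stand from where it was at the start of the episode below 0.012 m and angle between stand's own z axis and vertical below 0.08 rad and linear speed of stand below 0.01 m/s and distance of each of flask, caddy, cup_a, cup_b, saucer, sugar_jar, teaspoon from where it was at the start of the episode below 0.02 m and angle between each of flask, caddy, cup_a, cup_b, saucer, sugar_jar, teaspoon's own z axis and vertical below 0.25 rad); the robot touches nothing.
It fails at once if a key that is not in the code is pressed (2 mm or more) (value of joint any of key_2, key_3, key_4, key_5, key_6, key_7, key_9, key_clear above 0.002 m).
It fails at once if the robot leans on the keypad or its stand with more than 20 N (contact force between stand and the arm above 20 N or contact force between stand and the fingers above 20 N).
It fails at once if the stand is pushed more than 12 mm or tips (distance of stand from where it was at the start of the episode above 0.012 m or angle between stand's own z axis and vertical above 0.12 rad).
It fails at once if a tea thing is knocked: moved more than 20 mm or tipped (distance of any of flask, caddy, cup_a, cup_b, saucer, sugar_jar, teaspoon from where it was at the start of the episode above 0.02 m or angle between any of flask, caddy, cup_a, cup_b, saucer, sugar_jar, teaspoon's own z axis and vertical above 0.25 rad).
It also fails if it takes over 54 s, if anything falls off the work surface, if the arm or the gripper's body presses on something with over 40 N, if the wrist force passes 120 N, or if a joint passes its speed limit or range.

### The arm

A 6-joint arm with a two-finger parallel gripper is mounted at the origin on the work surface. World frame = base frame: x ahead of the robot, y to its left, z up, the work surface at z = 0. Lengths are in m, angles in rad, forces in N, time in s.
With the tool pointing down it reaches from about 0.375 to 0.925 m from the base axis. Payload 5.7 kg.
Tool frame: the origin (TCP) lies midway between the tips of the shut fingers; the grasp point (between the pads) lies 19 mm behind it; z points along the fingers, y is the line along which they close (so a half turn about z gives the same grasp; the last joint's range is limited). The gripper opens to 88 mm and grips with 3 to 60 N. Pads are 20 mm wide; open, the fingers measure 115 mm over their backs; the gripper's body (75 mm by 178 mm) begins 61 mm behind the grasp point.
Start: joints at [-1.44, 0.359, 1.51, -0, 1.272, -0.115], TCP at [0.146, -0.582, 0.198] pointing down, gripper open.
Joint ranges: [-2.97, 2.97], [-1.01, 2.36], [0.21, 2.38], [-0.96, 4.11], [0.2, 2.71], [-2.98, 2.98]. Speed limits (rad/s): [2.39, 2.39, 3.14, 3.14, 3.14, 3.14].

### API

Orientations are given as a unit quaternion [x, y, z, w].
In Python, from bench import move_ptp, servo_line, goto_joints, move_gripper, sleep, inverse_kinematics, capture, PlanningError, close_job, spot_in, silhouettes, current_clock, current_joint_pos, current_qvel, current_joint_torque, current_position, current_orientation, current_force, current_torque, current_finger_gap, current_grip_force gives the robot as it stands. Calls block until the motion is done:
- move_ptp(position, orientation): joint-space move of the TCP to a pose.
- servo_line(position, orientation=None, rate=0.15, contact_N=None): straight line of the TCP; orientation=None keeps the orientation; rate is the mean speed in m/s. With contact_N (N) it stops when the force on the tool has changed by that much, and returns True; else False.
- goto_joints(angles): joint-space move.
- move_gripper(opening): finger opening in m; the grip force is fixed at half the most; returns when the fingers have stopped.
- sleep(seconds).
- inverse_kinematics(position, orientation): joint angles nearest the present ones, or None.
- capture(name): name is "scene" or "top" or "wrist"; returns a dict with "image" (400x640x3 uint8, blue, green, red), "range_z" (400x640 float32, m along the optical axis (not along the pixel's ray), 0 where there is no reading), "intrinsics" (3x3 intrinsics, pixels), "R" (3x3) and "t" (3): a world point X has camera coordinates R X + t. Camera axes: x right, y down, z forward; pixel columns grow to the right and rows downward; lengths in m; the calibration is good to about 2 mm. A picture is of the moment at which its call begins.
A pose or a line that the arm cannot do raises PlanningError and nothing moves.
- close_job(): hands the job in; it is judged then, once.
Trained networks look in the newest picture that a camera, given by its name, has taken for a name from the list of things; names that differ only in an ending like _2 or _b are one class to them, and where a whole thing is asked for, a point or a joint stands for the part that bears it (a point fixed in the world has none). Each returns a list of dicts, best first, with "conf" (0 to 1); they miss things now and then, are a little off and sometimes report something else, mostly with a low value. They report only what shows in the picture. A call takes as long as a camera call.
- spot_in(camera, query): "xy" ([column, row] in pixels, amid what is visible of it).
- silhouettes(camera, query): "region" (400x640 bool, what is visible of it) and "xy" ([column, row] in pixels, amid what is visible of it).
Readings, each from a call of its own:
- current_clock(): time.
- current_joint_pos(): joint angles.
- current_qvel(): joint speeds.
- current_joint_torque(): joint torques, N m.
- current_position(): TCP position.
- current_orientation(): TCP orientation.
- current_force(): force on the tool from outside, world axes, zero at the start.
- current_torque(): the same for the moment, N m.
- current_finger_gap(): finger opening in m.
- current_grip_force(): force on a finger pad.
Only numpy, scipy, OpenCV 4.12 (cv2) and the standard library are available. Lean on these libraries where they do the work, as an engineer would, in place of code of your own. Each camera call takes 0.05 s, during which the arm holds its last target. There are 200 camera calls.

## Working session

There is one attempt and no reset: what is moved stays moved. The work goes in short steps, each a Python script; the robot and the scene stay as the last script left them, time stands still between calls to the robot, and variables do not carry over. Pictures are saved under pics/ and viewed, at most 10 in all, crops included, and the job is handed in when it is done.

```bash
mkdir -p pics; ls; python3 - <<'E'
from bench import *
import cv2,numpy as np
for c in ["scene","top"]:
    d=capture(c); cv2.imwrite(f"pics/{c}0.png",d["image"]); np.savez(f"{c}0.npz",**d)
    print(c,d["t"], -d["R"].T@d["t"])
    for q in ["stand","key_8","key_enter","key_clear","flask","caddy","saucer","cup_a","sugar_jar","teaspoon"]:
        for s in spot_in(c,q)[:3]: print(q,np.round(s["xy"]),round(s["conf"],2))
print(current_clock())
E
```

```text
pics
scene [ 0.50713388 -0.1176439   1.42215234] [0.97458399 0.79730175 0.84145   ]
stand [327. 211.] 0.98
key_8 [332. 242.] 0.17
flask [368. 294.] 0.62
caddy [246. 144.] 0.9
saucer [297. 199.] 0.71
saucer [248. 145.] 0.34
saucer [417. 278.] 0.24
cup_a [414. 279.] 0.77
sugar_jar [295. 135.] 0.76
sugar_jar [328. 213.] 0.68
sugar_jar [298. 182.] 0.63
top [-0.01032582  0.57856037  1.26646917] [0.35449936 0.01051411 1.34647783]
stand [293. 212.] 0.71
flask [138. 171.] 0.79
caddy [459. 171.] 0.92
saucer [342. 211.] 0.82
cup_a [162. 241.] 0.74
cup_a [351. 203.] 0.67
cup_a [345. 214.] 0.5
sugar_jar [458. 247.] 0.78
teaspoon [258. 200.] 0.72
1.1
```

View pics/top0.png

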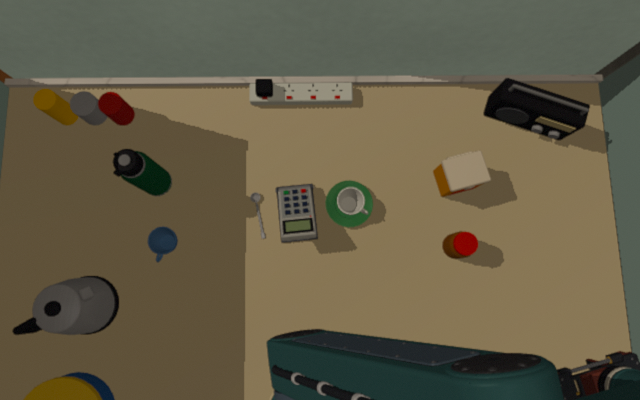

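View pics/scene0.png

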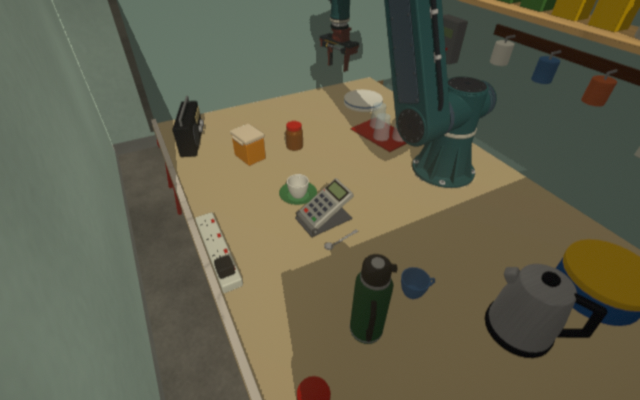

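Top view: keypad at about (297,212), display toward the robot, Enter (green) at (287,191), red Clear at (304,190), spoon at left and saucer with cup at right. Nothing stands above it. Next I'll measure the pose and slope from depth.

```bash
cat > h.py <<'E'
from bench import *
import cv2,numpy as np
from scipy.spatial.transform import Rotation as Rn
def cloud(d):
    z=d["range_z"]; v,u=np.mgrid[:400,:640]
    K=d["intrinsics"]; p=np.stack([(u-K[0,2])/K[0,0]*z,(v-K[1,2])/K[1,1]*z,z],-1)
    P=(p-d["t"])@d["R"]; P[z==0]=np.nan
    return P
def project(d,X):
    c=d["R"]@np.asarray(X)+d["t"]; q=d["intrinsics"]@c; return q[:2]/q[2]
def fitplane(P):
    m=np.ones(len(P),bool)
    for _ in range(8):
        c=P[m].mean(0); n=np.linalg.svd(P[m]-c,full_matrices=False)[2][2]; n*=np.sign(n[2])
        r=(P-c)@n; s=max(.0015,1.5*np.std(r[m])) ; m=abs(r)<s
    return c,n,m
E
python3 - <<'E'
from h import *
for cam in ["top","scene"]:
    d=capture(cam); P=cloud(d)
    print(cam,"f",d["intrinsics"][0,0])
    s=silhouettes(cam,"stand")[0]; R=s["region"]
    Q=P[R]; Q=Q[~np.isnan(Q).any(1)]
    print(s["conf"],R.sum(), Q.min(0),Q.max(0))
    F=Q[Q[:,2]>.03]; c,n,m=fitplane(F)
    print("plane",c,n,"slope",np.degrees(np.arccos(n[2])),m.sum(),len(F), "yaw of -n",np.degrees(np.arctan2(-n[1],-n[0])))
    h=cv2.minAreaRect((Q[:,:2]*1000).astype(np.float32)); print(h)
    img=d["image"].astype(int); b,g,r=img[...,0],img[...,1],img[...,2]
    for nm,mask in [("green",(g>1.4*r)&(g>1.2*b)),("red",(r>2*g)&(r>2*b)&(r>80))]:
        k=mask&R; print(nm,k.sum(),np.argwhere(k).mean(0)[::-1] if k.any() else 0,np.nanmean(P[k],0) if k.any() else 0)
    for q in ["flask","cup_b","saucer","cup_a","teaspoon"]:
        for t in silhouettes(cam,q)[:2]:
            print(q,round(t["conf"],2),np.nanmin(P[t["region"]],0).round(3),np.nanmax(P[t["region"]],0).round(3))
E
```

```text
top f 477.6522173012538
0.56 2062 [ 0.45561487 -0.01920091 -0.00346662] [0.62428115 0.09571453 0.11853057]
plane [0.53023077 0.03453375 0.08178888] [0.48776107 0.04503692 0.87181467] slope 29.329794533563767 714 1801 yaw of -n -174.72461106834965
((542.0166625976562, 36.14781951904297), (166.7839813232422, 105.5414810180664), 5.359378814697266)
green 15 [286. 192.] [0.5941393  0.06244242 0.04868443]
red 18 [303.         190.33333333] [0.59784574 0.01549156 0.05044819]
flask 0.59 [ 0.594  0.388 -0.004] [0.72  0.558 0.266]
cup_b 0.73 [ 0.409  0.358 -0.005] [0.504 0.434 0.069]
cup_b 0.63 [ 0.594  0.388 -0.007] [0.729 0.566 0.266]
saucer 0.73 [ 0.498 -0.177 -0.004] [ 0.628 -0.046  0.022]
cup_a 0.73 [ 0.409  0.358 -0.005] [0.504 0.434 0.069]
cup_a 0.63 [ 0.594  0.388 -0.007] [0.729 0.566 0.266]
teaspoon 0.61 [ 0.475  0.127 -0.006] [0.601 0.167 0.016]
scene f 366.5423184694841
0.55 1872 [ 0.45638348 -0.01335534 -0.00157502] [0.6300898  0.09641022 0.11504418]
plane [0.5413332  0.0390516  0.07787444] [0.48538054 0.05546535 0.87254187] slope 29.24462118490207 552 1310 yaw of -n -173.48098053781894
((540.9981689453125, 36.80982971191406), (173.04769897460938, 107.10724639892578), 4.669181823730469)
green 11 [313.63636364 218.45454545] [0.59870957 0.06620876 0.04961343]
red 10 [305.3 209.7] [0.60402889 0.01818948 0.04947526]
flask 0.96 [0.609 0.402 0.005] [0.684 0.492 0.262]
cup_b 0.88 [ 0.496 -0.219 -0.002] [ 0.608 -0.074  0.07 ]
cup_b 0.7 [ 0.386  0.324 -0.001] [0.507 0.433 0.065]
saucer 0.74 [ 0.491 -0.174 -0.005] [ 0.637 -0.003  0.073]
cup_a 0.88 [ 0.496 -0.219 -0.002] [ 0.608 -0.074  0.07 ]
cup_a 0.7 [ 0.386  0.324 -0.001] [0.507 0.433 0.065]
teaspoon 0.59 [ 0.397 -0.138 -0.004] [0.631 0.096 0.115]
teaspoon 0.44 [ 0.567  0.135 -0.002] [0.606 0.166 0.01 ]
```

```bash
cat >> h.py <<'E'
class Pad:
    def __init__(s,cx,cy,yaw,phi):
        s.ux=np.array([np.cos(yaw),np.sin(yaw),0]); s.uy=np.array([-np.sin(yaw),np.cos(yaw),0]); z=np.array([0,0,1.])
        s.h=np.array([cx,cy,0])-.066*s.ux+.022*z
        s.up=np.cos(phi)*s.ux+np.sin(phi)*z; s.n=-np.sin(phi)*s.ux+np.cos(phi)*z
    def at(s,up,y,nn): return s.h+up*s.up+y*s.uy+nn*s.n
    def ori(s,flip=1):
        zt=-s.n; yt=flip*s.uy; return Rn.from_matrix(np.column_stack([np.cross(yt,zt),yt,zt])).as_quat()
E
python3 - <<'E'
from h import *
p=Pad(.5415,.0365,np.radians(180+5.2),np.radians(29.3))
for f in (1,-1):
  for nn in (.02,.2): print(f,nn,[None if (q:=inverse_kinematics(p.at(*k,nn),p.ori(f))) is None else np.round(q,2) for k in [(.047,0),(.024,0),(.093,.024),(.024,-.024)]])
E
```

```text
1 0.02 [array([-0.01,  0.78,  1.23, -0.05,  1.64,  1.48]), array([-0.01,  0.81,  1.18, -0.05,  1.65,  1.48]), array([-0.05,  0.7 ,  1.33, -0.07,  1.62,  1.44]), array([ 0.02,  0.81,  1.18, -0.04,  1.66,  1.5 ])]
1 0.2 [array([-0.  ,  0.78,  0.82, -0.05,  2.05,  1.46]), array([-0.  ,  0.83,  0.76, -0.05,  2.06,  1.47]), array([-0.04,  0.7 ,  0.92, -0.07,  2.02,  1.43]), array([ 0.03,  0.83,  0.76, -0.04,  2.07,  1.5 ])]
-1 0.02 [array([-0.01,  0.78,  1.23, -0.05,  1.64, -1.67]), array([-0.01,  0.81,  1.18, -0.05,  1.65, -1.66]), array([-0.05,  0.7 ,  1.33, -0.07,  1.62, -1.7 ]), array([ 0.02,  0.81,  1.18, -0.04,  1.66, -1.64])]
-1 0.2 [array([-0.  ,  0.78,  0.82, -0.05,  2.05, -1.68]), array([-0.  ,  0.83,  0.76, -0.05,  2.06, -1.68]), array([-0.04,  0.7 ,  0.92, -0.07,  2.02, -1.71]), array([ 0.03,  0.83,  0.76, -0.04,  2.07, -1.64])]
```

```bash
python3 - <<'E'
from h import *
p=Pad(.5415,.0365,np.radians(180+5.2),np.radians(29.3))
x=current_position(); servo_line([x[0],x[1],.38],rate=.3)
move_gripper(0)
move_ptp(p.at(.06,0,.19),p.ori(1))
sleep(.3)
d=capture("wrist"); np.savez("w1.npz",**d); cv2.imwrite("pics/w1.png",d["image"])
print(current_position(),p.at(.06,0,.19),current_force(),current_clock(),current_finger_gap(), "cam",-d["R"].T@d["t"])
P=cloud(d); print(np.isfinite(P[...,0]).mean())
for q in ["stand","key_8","key_enter","key_0","key_1"]:
  for s in spot_in("wrist",q)[:3]: print(q,np.round(s["xy"]),round(s["conf"],2))
E
```

```text
[0.647731   0.0459041  0.21713574] [0.64771955 0.04616674 0.21705611] [-0.54008881 -0.49657861  0.41526975] 7.1833 0.00033024991779084144 cam [0.80280936 0.06050305 0.34345808]
0.99609765625
stand [318. 168.] 0.85
key_8 [316. 206.] 0.73
key_8 [338. 207.] 0.72
key_8 [317. 167.] 0.72
key_enter [293. 145.] 0.48
key_0 [316. 206.] 0.73
key_0 [338. 207.] 0.72
key_0 [317. 167.] 0.72
key_1 [316. 206.] 0.73
key_1 [338. 207.] 0.72
key_1 [317. 167.] 0.72
```

View pics/w1.png

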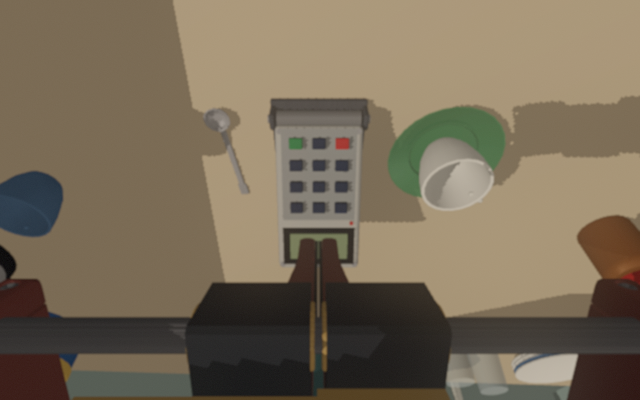

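The wrist view shows all 12 keys: green (295,143), red (343,143), and the 1-2-3 row at y≈207. The finger tips are narrow. I'll fit the pad pose to the key centroids and to depth.

```bash
python3 - <<'E'
from h import *
from scipy.optimize import least_squares
d=dict(np.load("w1.npz")); im=d["image"]; P=cloud(d)
hsv=cv2.cvtColor(im,cv2.COLOR_BGR2HSV); g=im.max(2)
m=((g<95)|(hsv[...,1]>110)).astype(np.uint8); M=np.zeros_like(m); M[132:217,284:354]=m[132:217,284:354]
n,l,st,ce=cv2.connectedComponentsWithStats(M)
C=[(ce[i],st[i,4]) for i in range(1,n) if st[i,4]>40]
for c,a in C: print(c.round(1),a)
C=np.array([c for c,a in C])
rows=[(.024,"E0C"),(.047,"987"),(.070,"654"),(.093,"321")]
# image: left = stand -y
keys=[(u,y) for u,_ in rows for y in (-.024,0,.024)]
p0=Pad(.5415,.0365,np.radians(185.2),np.radians(29.3))
prj=np.array([project(d,p0.at(u,y,.02)) for u,y in keys])
print("pred-off"); 
D=np.linalg.norm(prj[:,None]-C[None],axis=2); 
# ordered match: sort C by row then col
o=np.lexsort((C[:,0],(C[:,1]/10).round())); 
idx=D.argmin(1); print(len(set(idx)), (C[idx]-prj).round(1).tolist())
obs=C[idx]
zz=np.array([np.nanmedian(P[int(v)-3:int(v)+4,int(u)-3:int(u)+4].reshape(-1,3),0) for u,v in obs])
c0=zz.mean(0); nn=np.linalg.svd(zz-c0)[2][2]; nn*=np.sign(nn[2]); print("depth slope",np.degrees(np.arccos(nn[2])),"yaw",np.degrees(np.arctan2(-nn[1],-nn[0])))
def res(x,w=1):
    q=Pad(*x); r=[(project(d,q.at(u,y,.0185))-o)/.7 for (u,y),o in zip(keys,obs)]
    dz=[(q.at(u,y,.02)-z)@q.n/.002 for (u,y),z in zip(keys,zz)]
    return np.r_[np.ravel(r),w*np.array(dz)]
for w in (1,0):
    s=least_squares(res,[.5415,.0365,np.radians(185.2),np.radians(29.3)],args=(w,))
    print(w,s.x[:2],np.degrees(s.x[2:]),np.sqrt(np.mean(s.fun**2)), "normal dz mean",np.mean(res(s.x)[24:])*.002)
E
```

```text
[319.3 142.9] 151
[341.9 143. ] 141
[296.3 164.9] 150
[319.2 164.9] 150
[342. 165.] 159
[296.4 186.1] 150
[319.1 186. ] 144
[341.5 186.1] 152
[296.9 207. ] 141
[319. 207.] 143
[341.2 207. ] 145
pred-off
11 [[1.4, 20.7], [1.0, -1.3], [0.2, -1.2], [1.0, -1.5], [0.9, -1.5], [0.7, -1.4], [0.6, -1.7], [0.8, -1.8], [0.6, -1.8], [0.8, -1.6], [0.7, -1.6], [0.7, -1.6]]
depth slope 28.8994695983893 yaw -174.79104549639516
1 [0.5410085  0.03436779] [188.29440488  28.33247521] 4.920066410807927 normal dz mean -0.0025361963351797196
0 [0.54059659 0.03474712] [187.9642549   17.81295136] 4.5713808223514185 normal dz mean -0.012659594803443563
```

```bash
python3 - <<'E'
from h import *
from scipy.optimize import least_squares
d=dict(np.load("w1.npz")); P=cloud(d)
obs=np.array([[319.3,142.9],[341.9,143.],[296.3,164.9],[319.2,164.9],[342,165],[296.4,186.1],[319.1,186],[341.5,186.1],[296.9,207],[319,207],[341.2,207]])
keys=[(u,y) for u in (.024,.047,.07,.093) for y in (-.024,0,.024)][1:]
zz=np.array([np.nanmedian(P[int(v)-3:int(v)+4,int(u)-3:int(u)+4].reshape(-1,3),0) for u,v in obs])
c0=zz.mean(0); nn=np.linalg.svd(zz-c0)[2][2]; nn*=np.sign(nn[2]); print("depth slope",np.degrees(np.arccos(nn[2])))
def res(x,w=1):
    q=Pad(*x); r=[(project(d,q.at(u,y,.0195))-o)/.7 for (u,y),o in zip(keys,obs)]
    dz=[(q.at(u,y,.02)-z)@q.n/.002 for (u,y),z in zip(keys,zz)]
    return np.r_[np.ravel(r),w*np.array(dz)]
for w in (1,0):
    s=least_squares(res,[.5415,.0365,np.radians(185.2),np.radians(29.3)],args=(w,))
    r=res(s.x); print(w,s.x.tolist(),np.degrees(s.x[2:]),np.sqrt(np.mean(s.fun**2)), "dz",(r[22:]*2).round(1),"px",(r[:22]*.7).round(1))
    q=Pad(*s.x); print(q.at(.047,0,.02),project(d,q.at(.024,-.024,.02)))
E
```

```text
depth slope 28.994742175571517
1 [0.5435903984475214, 0.03596907213493018, 3.231426027853882, 0.5101103162113682] [185.1470732  29.2271682] 0.29970532353090845 dz [-0.5 -0.6 -0.4 -0.2 -0.4 -0.4 -0.  -0.5 -0.1 -0.2 -0.3] px [-0.2 -0.4  0.6 -0.5 -0.3 -0.1 -0.2 -0.1  0.1 -0.2 -0.   0.2 -0.1  0.3
  0.1  0.2 -0.1  0.1  0.   0.1  0.   0.1]
[0.57819929 0.0390865  0.06240267] [295.600835   142.56580678]
0 [0.5437180899535394, 0.03596169212462475, 3.2319338577533605, 0.48679483657827155] [185.17616971  27.89128962] 0.21777824623379138 dz [-1.  -1.1 -1.4 -1.2 -1.4 -1.9 -1.6 -2.1 -2.2 -2.3 -2.4] px [-0.2 -0.1  0.6 -0.2 -0.2  0.1 -0.2  0.1  0.  -0.   0.1  0.2 -0.1  0.3
  0.1  0.2  0.  -0.1  0.  -0.1 -0.1 -0.2]
[0.57739577 0.03901248 0.06166312] [295.62958917 142.86914319]
```

```bash
cat >> h.py <<'E'
pad=Pad(.54362,.03597,np.radians(185.15),np.radians(29.1))
def press(u,y,rate=.007,N=6.5,off=0):
    q=pad.ori(1); rel=lambda:((np.array(current_position())-pad.h)@np.c_[pad.up,pad.uy,pad.n]*1000).round(2)
    servo_line(pad.at(u,y,.032+off),q,rate=.08); sleep(.2)
    f0=np.array(current_force())
    hit=servo_line(pad.at(u,y,.0125+off),q,rate=rate,contact_N=N)
    a=rel(); f=np.array(current_force())-f0; sleep(.12); g=np.array(current_force())-f0
    print("hit",hit,"up/y/n mm",a,rel(),"Fn",f@pad.n,"F",g.round(2),"Fn",g@pad.n)
    return hit
def lift(u,y,off=0):
    servo_line(pad.at(u,y,.034+off),pad.ori(1),rate=.05); sleep(.15); print("lifted",np.round(current_force(),2),current_clock())
E
python3 - <<'E'
from h import *
move_ptp(pad.at(.047,0,.06),pad.ori(1))
if press(.047,0): lift(.047,0)
E
```

```text
hit False up/y/n mm [ 4.698e+01 -2.000e-02  1.253e+01] [ 4.701e+01 -1.000e-02  1.250e+01] Fn 1.2245995918797146 F [ 0.7   1.12 -0.03] Fn 0.3614809207633666
```

```bash
python3 - <<'E'
from h import *
d=capture("wrist"); np.savez("w2.npz",**d); cv2.imwrite("pics/w2.png",cv2.resize(d["image"][120:320,200:440],None,fx=3,fy=3,interpolation=cv2.INTER_CUBIC)[:600])
s=capture("scene"); a=cv2.resize(s["image"][150:250,260:400],None,fx=5,fy=5,interpolation=cv2.INTER_CUBIC); cv2.imwrite("pics/s2.png",a)
print(project(d,pad.at(.047,0,.02)),project(d,current_position()),current_clock())
E
```

```text
[319.23605862 243.46731214] [319.18511026 238.49234532] 11.8667
```

View pics/w2.png

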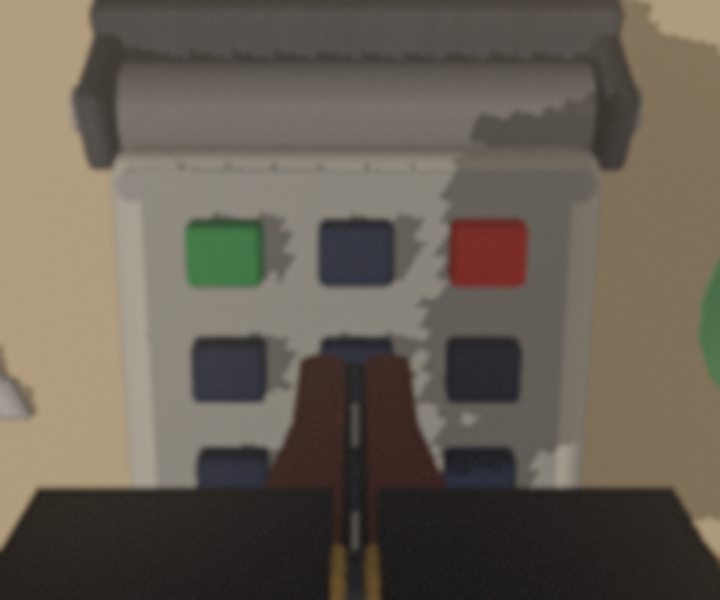

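View pics/s2.png

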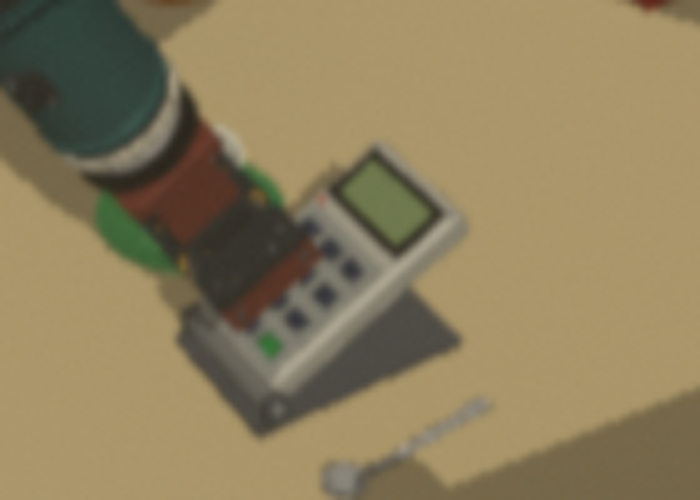

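Fingers are over key 8 (its far edge is still visible at about (319,236)) and it is not yet pressed. I'll use depth to find where the tips really are.

```bash
python3 - <<'E'
from h import *
d=dict(np.load("w2.npz")); P=cloud(d)
T=Rn.from_quat(current_orientation()).as_matrix(); x=np.array(current_position())
B=np.c_[pad.up,pad.uy,pad.n]
for c in (310,329,302,295):
  for r in (222,228,233,236,240,244,250,256,262): print(c,r,"pad",((P[r,c]-pad.h)@B*1000).round(1),"tool",((P[r,c]-x)@T*1000).round(1))
E
```

```text
310 222 pad [36.  -5.2 15.1] tool [11.  -5.2 -2.6]
310 228 pad [39.5 -5.2 15.4] tool [ 7.5 -5.2 -2.8]
310 233 pad [42.1 -5.2 16.4] tool [ 4.9 -5.2 -3.9]
310 236 pad [42.7 -5.1 19.5] tool [ 4.3 -5.1 -7. ]
310 240 pad [37.  -4.7 39.8] tool [ 10.   -4.7 -27.3]
310 244 pad [37.2 -4.6 44.4] tool [  9.8  -4.5 -31.9]
310 250 pad [37.3 -4.4 51.3] tool [  9.7  -4.4 -38.8]
310 256 pad [37.3 -4.3 58. ] tool [  9.7  -4.2 -45.5]
310 262 pad [37.2 -4.1 64.2] tool [  9.8  -4.1 -51.7]
329 222 pad [35.8  5.5 15.8] tool [11.2  5.5 -3.3]
329 228 pad [39.8  5.6 14.4] tool [ 7.1  5.6 -1.9]
329 233 pad [42.4  5.6 15.7] tool [ 4.6  5.6 -3.2]
329 236 pad [42.4  5.4 20.3] tool [ 4.6  5.4 -7.8]
329 240 pad [37.3  4.8 39. ] tool [  9.7   4.8 -26.5]
329 244 pad [37.   4.6 44.8] tool [ 10.    4.6 -32.3]
329 250 pad [36.9  4.4 52.2] tool [ 10.1   4.4 -39.7]
329 256 pad [37.2  4.2 58.2] tool [  9.8   4.2 -45.7]
329 262 pad [37.5  4.  63.6] tool [  9.5   4.  -51.1]
302 222 pad [35.8 -9.7 15.8] tool [11.2 -9.7 -3.3]
302 228 pad [39.6 -9.8 15.1] tool [ 7.4 -9.8 -2.6]
302 233 pad [42.6 -9.8 15.2] tool [ 4.4 -9.8 -2.6]
302 236 pad [44.4 -9.8 15.2] tool [ 2.6 -9.8 -2.6]
302 240 pad [37.4 -8.7 38.7] tool [  9.6  -8.7 -26.2]
302 244 pad [37.6 -8.5 43.3] tool [  9.3  -8.5 -30.7]
302 250 pad [37.2 -8.1 51.4] tool [  9.7  -8.1 -38.9]
302 256 pad [37.  -7.8 58.6] tool [ 10.   -7.8 -46. ]
302 262 pad [37.5 -7.6 63.6] tool [  9.5  -7.6 -51.1]
295 222 pad [ 36.  -13.7  15.2] tool [ 11.  -13.7  -2.7]
295 228 pad [ 39.2 -13.7  16.1] tool [  7.7 -13.7  -3.5]
295 233 pad [ 42.8 -13.8  14.6] tool [  4.2 -13.8  -2. ]
295 236 pad [ 44.5 -13.8  14.9] tool [  2.5 -13.8  -2.3]
295 240 pad [ 47.  -13.9  14.9] tool [  0.  -13.9  -2.3]
295 244 pad [ 49.7 -14.   14.3] tool [ -2.7 -14.   -1.8]
295 250 pad [ 53.6 -14.1  14. ] tool [ -6.6 -14.1  -1.5]
295 256 pad [ 56.9 -14.   15.1] tool [ -9.9 -14.   -2.5]
295 262 pad [ 60.9 -14.1  14.7] tool [-13.9 -14.1  -2.2]
```

```bash
python3 - <<'E'
from h import *
d=capture("scene"); P=cloud(d)
T=Rn.from_quat(current_orientation()).as_matrix(); x=np.array(current_position())
L=(P-x)@T*1000
m=(abs(L[...,0])<16)&(abs(L[...,1])<22)&(L[...,2]>-80)&(L[...,2]<15)
v,u=np.nonzero(m); q=L[m]; o=np.argsort(q[:,2])
for i in o[::4]: print(u[i],v[i],q[i].round(1),d["image"][v[i],u[i]])
for z in (0,-.01,-.026,-.05): print(z,project(d,x+T[:,2]*z))
img=cv2.resize(d["image"][170:240,270:360],None,fx=8,fy=8,interpolation=cv2.INTER_NEAREST)
for z,c in ((0,(0,255,255)),(-.026,(255,255,0))):
    a=((project(d,x+T[:,2]*z)-[270,170])*8+4).astype(int); cv2.circle(img,tuple(map(int,a)),5,c,-1)
cv2.imwrite("pics/s3.png",img)
E
```

```text
317 213 [  7.1 -20.9 -11. ] [73 76 79]
322 208 [-15.  -18.   -8.9] [89 96 99]
315 215 [ 15.8 -18.8  -7.7] [109 123 125]
321 207 [-15.1 -10.5  -6.6] [ 96 105 107]
314 212 [11.7 -5.7 -5.6] [ 94 106 110]
318 207 [-8.3 -1.  -4.7] [ 80  94 108]
314 213 [13.8 -7.6 -4.2] [107 122 125]
319 208 [-8.4 -6.  -3.9] [105 119 123]
320 210 [ -6.4 -14.4  -3.6] [110 123 126]
318 208 [-6.2 -3.1 -3.6] [ 98 111 117]
316 213 [  9.2 -12.2  -3.2] [ 94 105 108]
320 207 [-13.   -4.8  -2.6] [ 90 100 104]
316 214 [ 11.3 -14.1  -1.9] [ 99 110 113]
321 210 [ -8.8 -15.   -0.9] [108 122 125]
0 [316.49103218 209.28813755]
-0.01 [315.20966653 207.79732239]
-0.026 [313.12369383 205.37038071]
-0.05 [309.90933012 201.63060345]
```

View pics/s3.png

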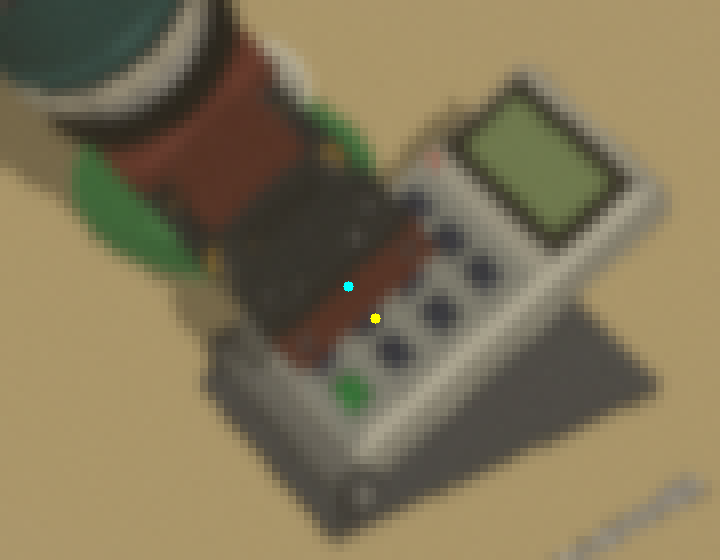

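```bash
python3 - <<'E'
from h import *
d=dict(np.load("scene0.npz")); P=cloud(d); x=np.array([.146,-.582,.198])
m=(np.linalg.norm(P[...,:2]-x[:2],axis=2)<.09)&(P[...,2]>.1)&(P[...,2]<.32)
q=P[m]; print(m.sum()); print("z hist",np.histogram(q[:,2],bins=np.arange(.1,.33,.01)))
print(project(d,x)); print("lowest",(q[np.argsort(q[:,2])[:15]]).round(3))
w=dict(np.load("w1.npz")); 
im=cv2.resize(d["image"][10:90,300:380],None,fx=7,fy=7,interpolation=cv2.INTER_NEAREST)
a=((project(d,x)-[300,10])*7+3).astype(int); cv2.circle(im,tuple(map(int,a)),4,(0,255,255),-1); cv2.imwrite("pics/s4.png",im)
E
```

```text
324
z hist (array([ 0,  0,  0,  0,  0,  0,  0,  0,  0,  0,  0,  1, 19, 22, 24, 23, 21,
       25, 25, 18, 47, 99]), array([0.1 , 0.11, 0.12, 0.13, 0.14, 0.15, 0.16, 0.17, 0.18, 0.19, 0.2 ,
       0.21, 0.22, 0.23, 0.24, 0.25, 0.26, 0.27, 0.28, 0.29, 0.3 , 0.31,
       0.32]))
[337.82194074  72.48934377]
lowest [[ 0.169 -0.632  0.219]
 [ 0.139 -0.534  0.221]
 [ 0.147 -0.537  0.221]
 [ 0.17  -0.622  0.222]
 [ 0.145 -0.532  0.222]
 [ 0.132 -0.537  0.223]
 [ 0.153 -0.624  0.223]
 [ 0.157 -0.626  0.223]
 [ 0.129 -0.534  0.223]
 [ 0.163 -0.625  0.225]
 [ 0.147 -0.538  0.225]
 [ 0.144 -0.534  0.226]
 [ 0.173 -0.626  0.226]
 [ 0.152 -0.627  0.226]
 [ 0.17  -0.621  0.227]]
```

View pics/s4.png

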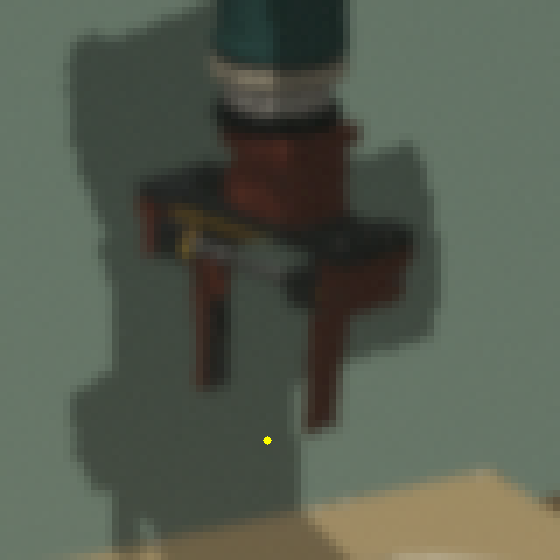

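Start picture: the real fingertips end about 23–26 mm short of the stated TCP, which the wrist depth confirms. So there was simply no contact yet. I'll keep feeling downward.

```bash
python3 - <<'E'
from h import *
q=pad.ori(1); rel=lambda:((np.array(current_position())-pad.h)@np.c_[pad.up,pad.uy,pad.n]*1000).round(2)
servo_line(pad.at(.047,0,.003),q,rate=.02,contact_N=4); sleep(.15)
print(rel()); f0=np.array(current_force())
hit=servo_line(pad.at(.047,0,-.013),q,rate=.007,contact_N=6.5)
a=rel(); sleep(.12); g=np.array(current_force())-f0; print(hit,a,rel(),g.round(2),g@pad.n)
d=capture("wrist"); np.savez("w3.npz",**d); cv2.imwrite("pics/w3.png",cv2.resize(d["image"][120:320,200:440],None,fx=3,fy=3))
if hit:
    servo_line(pad.at(.047,0,.012),q,rate=.05); sleep(.15)
print(rel(),current_force(),current_clock())
E
```

```text
[4.691e+01 2.000e-02 3.140e+00]
True [ 4.692e+01 -1.000e-02 -7.520e+00] [ 4.694e+01  1.000e-02 -7.530e+00] [2.27 1.51 5.1 ] 5.617230629069222
[ 4.721e+01 -3.000e-02  1.155e+01] [ 0.31488643 -0.36558114  0.04830495] 15.0583
```

View pics/w3.png

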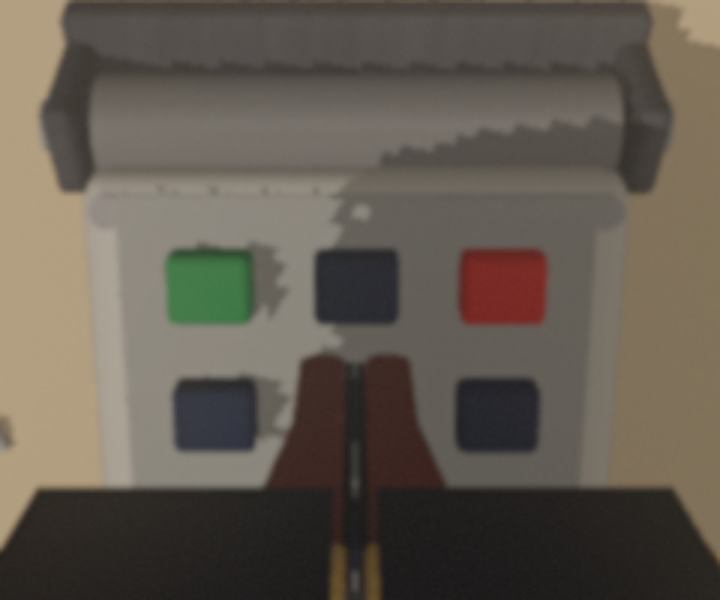

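Key 8 bottomed out: 5.6 N held, and the tip is at the 16 mm stop level, which gives a tip offset of 23.5 mm. Neighbouring keys were untouched. On to 0.

```bash
python3 - <<'E'
from h import *
o=-.0235
for k in [(.024,0),(.093,.024),(.024,-.024)]:
    servo_line(pad.at(*k,.040+o),pad.ori(1),rate=.08)
    ok=press(*k,N=8,off=o)
    if not ok: break
    lift(*k,off=o)
E
```

```text
hit True up/y/n mm [23.92  0.   -7.5 ] [ 2.393e+01  1.000e-02 -7.540e+00] Fn 5.326253270589888 F [1.46 0.34 5.05] Fn 5.138487184396229
lifted [-0.22 -0.23 -1.31] 18.85
hit True up/y/n mm [92.92 24.02 -7.55] [92.95 24.   -7.6 ] Fn 5.58416231113157 F [1.63 2.   5.05] Fn 5.283767804774106
lifted [-0.26  0.92 -0.3 ] 23.2667
hit True up/y/n mm [ 23.94 -24.03  -7.49] [ 23.95 -24.    -7.53] Fn 4.94673408071006 F [0.38 0.19 5.21] Fn 4.744452058030084
lifted [-0.41  0.79 -0.61] 27.8167
```

```bash
python3 - <<'E'
from h import *
servo_line(pad.at(.06,0,.19),pad.ori(1),rate=.15); sleep(.4)
d=capture("wrist"); o=dict(np.load("w1.npz"))
print("diff",np.abs(d["image"][80:230].astype(int)-o["image"][80:230]).mean(),current_clock())
cv2.imwrite("pics/end.png",d["image"])
print(close_job())
E
```

```text
diff 2.208111111111111 29.65
the job is handed in; nothing more can be done
None
```

I pressed 8, 0, 1 and Enter in that order and let each up before the next. All four stopped at the same depth, with about 5 N held on each and roughly 8 N at most. I then backed the arm clear; the final wrist picture closely matched the one taken before pressing, and I handed the job in at about 30 s, with no verdict returned.

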